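# Load the vial carrier into the sampler bay

### The job

Two sample carriers stand on the bench. Take the one that holds the two vials and slide it into the aluminium bay from its open, flared end, under the lips, until the spring catch that its edge pushes aside clicks back out behind it; then let go. Leave the empty carrier where it stands.

Things in the scene. Friction and masses are not known exactly. Their poses are not given: they have to be found in the camera images.
- loaded_carrier: Grey carrier, two short vials fixed in it (at x = +-36, tops z = 58 mm), 0.2-0.33 kg, loose. Origin: centre of underside; x along its length, z up. Foot flange 104 (x) x 64 x 8 mm; block 104 x 44 mm up to z = 24; central upright black handle 32 (x) x 14 (y) mm, z = 24 to 72, to grip across y with closing fingers. Both ends alike: either may go in first.
- empty_carrier: Carrier of the same make, size, origin and axes, with two empty round wells instead of vials; to be left alone.
- dock: Fixed aluminium bay, all under 29 mm high. Origin: bench level; +x = sliding-in direction. Floor z = 6 mm, from x = -140. Guides flare from 110 mm apart (x = -75) to 70 (x = -25), then a channel y = +-35 to the stop face x = 112. Lips to y = +-27, underside z = 18, over x = 8 to 112. Set carrier origin down at x = -87, slide to x = 55-60 (60: at the stop; then y = 0, z = 6).
- catch (a joint): Smooth steel spring bolt with sloping front in the bay's -y wall. 0 = out in the channel: tip at dock y = -22 mm, square rear face at x = -1, slope from x = -29. Grows (m, to 0.018) when pushed aside to -y; a passing carrier holds it at about 0.010 (0.007-0.013). Spring 2 N when out, 4 N when aside. Snaps out by itself once the carrier's origin is past dock x = 51 mm.

How it is judged (in metres and radians):
On the way:
1. the carrier with the vials, low in the channel, holds the catch pushed aside (value of joint catch above 0.005 m and x of loaded_carrier in the frame of dock between -0.075 and 0.055 m and y of loaded_carrier in the frame of dock between -0.012 and 0.012 m and z of loaded_carrier in the frame of dock below 0.016 m), for 0.1 s.
At the end, for the whole second after the job is handed in: The carrier with the vials rests, let go, in the bay (origin 48 to 65 mm along it, 8 mm from its middle line, under 12 mm high, upright and straight within 10 degrees), the catch is back out (under 4 mm) behind it, and the empty carrier is within 25 mm of its start (x of loaded_carrier in the frame of dock between 0.048 and 0.065 m and y of loaded_carrier in the frame of dock between -0.008 and 0.008 m and z of loaded_carrier in the frame of dock below 0.012 m and angle between loaded_carrier's own z axis and vertical below 0.17 rad and angle between the x axis of loaded_carrier and the x axis of dock, either way round below 0.17 rad and value of joint catch below 0.004 m and linear speed of loaded_carrier below 0.02 m/s and distance of empty_carrier from where it was at the start of the episode below 0.025 m); the robot touches nothing.
It fails at once if the empty carrier is shifted by more than 40 mm (distance of empty_carrier from where it was at the start of the episode above 0.04 m).
It also fails if it takes over 46 s, if anything falls off the work surface, if the arm or the gripper's body presses on something with over 40 N, if the wrist force passes 120 N, or if a joint passes its speed limit or range.

### The arm

A 6-joint arm with a two-finger parallel gripper is mounted at the origin on a cart in front of the work surface, level with it; the furniture and walls round the work are solid. World frame = base frame: x ahead of the robot, y to its left, z up, the work surface at z = 0. Lengths are in m, angles in degrees, forces in N, time in s.
With the tool pointing down it reaches from about 0.4 to 0.825 m from the base axis. Payload 7 kg.
Tool frame: the origin (TCP) lies at the very end of the fingers, on their centre line; the grasp point (between the pads) lies 19 mm behind it; z points along the fingers, y is the direction in which the jaws open and shut (so a half turn about z gives the same grasp; the last joint's range is limited). The gripper opens to 88 mm and grips with 3 to 60 N. Pads are 19 mm wide; open, the fingers measure 130 mm over their backs; the gripper's body (78 mm by 193 mm) begins 47 mm behind the grasp point.
Start: joints at [-59.983, 20.546, 0.682, 0, -70.136, -16.507], TCP at [0.158, -0.656, 0.227] pointing down, gripper open.
Joint ranges: [-176.03, 176.03], [-82.01, 121.73], [-58.28, 71.71], [-173.87, 95.51], [-174.79, -0.11], [-173.66, 173.66]. Speed limits (degrees/s): [136.94, 136.94, 172.46, 180, 180, 180].

### API

Orientations are given as [roll, pitch, yaw] about the fixed x, y, z axes, in that order (R = Rz(yaw) Ry(pitch) Rx(roll)).
In Python, from plant import ctrl, snapshot, workorder gives the robot as it stands. The module is installed in compiled form; this text tells all that it offers.
- The arm moves only by the shell command python3 -m creep 'ROWS'. ROWS is JSON, a list of rows, each a list of 5 numbers: the shift along the tool's x, y, z scaled (see below), then the turn about the tool's z scaled (see below), then the finger opening in mm, from 0 to 87.6. A call has exactly 8 rows; each row is the pose to reach, as a shift and turn from the pose commanded when the call began, along the tool's axes at that moment, turning the shorter way round; what a row does not reach only later rows make up. The controller multiplies each number of a shift by 0.1 m and each number of a turn by 180 degrees. A row lasts 1/12 s, in which the tool goes at most 41.7 mm and 7.16 degrees, less where a joint would pass 70% of its speed; a pose out of reach is approached as far as the arm can. A call with a number of a shift or a turn outside -1 to 1 is refused whole. A call with a gripper value outside its range is refused whole. The fingers move at their own pace and stop on an object; the grip force is fixed at half the most. Time passes only in rows, so rows that repeat a pose let the fingers close, or fill a call up. It gives the time, the measured TCP pose, the force and the opening at its end, in the units of the state.
- ctrl.get_obs(): the state, without advancing time (a new reading comes with each control period).
- snapshot(name): name is "side" or "top"; returns a dict with "img" (480x640x3 uint8, blue, green, red), "camera_matrix" (3x3 intrinsics, pixels), "k1" (the pictures are not rectified: a ray, as slopes to the right and down, at radius r is drawn at 1 + k1 r^2 times it, then the intrinsics apply), "xyz" and "rotation" of the camera in the world. Camera axes: x right, y up, looking along -z (the intrinsics and any distortion apply to the point x, -y, -z); pixel columns grow to the right and rows downward; lengths in m; the calibration is good to about 2 mm. A picture is of the moment at which its call begins. There is no depth.
- workorder.close_job(): hands the job in, once; it reports no verdict.
The state is a dict: "clock": time; "joint_pos": joint angles; "qvel": joint speeds; "tau": joint torques, N m; "tool_pos": TCP position; "orientation": TCP orientation; "force": force on the tool from outside, world axes, zero at the start; "moment": the same for the moment, N m; "opening": finger opening in m.
Only numpy, scipy, OpenCV 4.12 (cv2) and the standard library are available. Lean on these libraries where they do the work, as an engineer would, in place of code of your own. Each camera call takes 0.05 s, during which the arm holds its last target.

## Working session

There is one attempt and no reset: what is moved stays moved. The work goes in short steps, Python scripts to look and compute and a shell command to move; the robot and the scene stay as the last step left them, time stands still between calls to the robot, and variables do not carry over. Pictures are saved under pics/ and viewed, and the job is handed in when it is done.

```bash
mkdir -p pics; cat > h.py <<'E'
import numpy as np, cv2, json
from scipy.spatial.transform import Rotation as R
def snap(name, fn):
    from plant import snapshot
    s=snapshot(name); cv2.imwrite(f'pics/{fn}.png',s['img'])
    json.dump({k:np.asarray(s[k]).tolist() for k in('camera_matrix','k1','xyz','rotation')},open(f'{fn}.json','w'))
def load(fn):
    d=json.load(open(f'{fn}.json')); return {k:np.array(v) for k,v in d.items()}
def ray(c,u,v):
    K=c['camera_matrix']; p=cv2.undistortPoints(np.array([[[u,v]]],float),K,np.array([float(c['k1']),0,0,0,0]))[0,0]
    d=np.array([p[0],-p[1],-1.]); Rm=c['rotation']
    if Rm.shape!=(3,3): raise Exception(str(Rm))
    return c['xyz'],Rm@d
def onz(c,u,v,z):
    o,d=ray(c,u,v); return o+d*(z-o[2])/d[2]
def proj(c,P):
    P=np.atleast_2d(P); q=(P-c['xyz'])@c['rotation']; s=np.c_[q[:,0],-q[:,1]]/(-q[:,2:3]); r2=(s**2).sum(1,keepdims=True)
    s=s*(1+float(c['k1'])*r2); K=c['camera_matrix']; return np.c_[s[:,0]*K[0,0]+K[0,2],s[:,1]*K[1,1]+K[1,2]]
def tri(c1,p1,c2,p2):
    o1,d1=ray(c1,*p1);o2,d2=ray(c2,*p2);d1=d1/np.linalg.norm(d1);d2=d2/np.linalg.norm(d2)
    t=np.linalg.lstsq(np.c_[d1,-d2],o2-o1,rcond=None)[0]; a=o1+t[0]*d1;b=o2+t[1]*d2
    return (a+b)/2,np.linalg.norm(a-b)
E
python3 - <<'E'
from h import *
from plant import ctrl
snap('top','top0');snap('side','side0')
print(ctrl.get_obs())
for f in('top0','side0'):print(load(f))
E
```

```text
{'clock': 0.1, 'joint_pos': array([-5.99843085e+01,  2.05888249e+01,  6.39023784e-01, -1.64119645e-02,
       -7.01361419e+01, -1.65084925e+01]), 'qvel': array([-0.03826677, -0.08351967,  0.19918855, -0.00273391, -0.04428668,
        0.00696096]), 'tau': array([-1.55753703e-03, -5.84164560e+01,  2.93747234e+01,  7.01548398e+00,
        1.01485665e-02, -5.25106759e-05]), 'tool_pos': array([ 0.15754045, -0.65591009,  0.22570369]), 'orientation': array([ 1.79913215e+02, -9.63038246e-03, -1.66498382e+02]), 'force': array([ 0.15689157, -0.67925596, -0.07816533]), 'moment': array([ 0.06601434, -0.03103892, -0.02722998]), 'opening': 0.08715699425602173}
{'camera_matrix': array([[545.11303053,   0.        , 303.73279367],
       [  0.        , 545.11303053, 235.43639334],
       [  0.        ,   0.        ,   1.        ]]), 'k1': array(-0.02105817), 'xyz': array([ 0.34994962, -0.03681737,  1.20919979]), 'rotation': array([ 8.03621010e+00,  2.75640427e-02, -9.11612371e+01])}
{'camera_matrix': array([[478.10266639,   0.        , 324.18328233],
       [  0.        , 478.10266639, 240.623152  ],
       [  0.        ,   0.        ,   1.        ]]), 'k1': array(0.01994234), 'xyz': array([ 0.89713616, -0.30979094,  0.86923579]), 'rotation': array([2.94045330e+01, 2.41207620e-02, 5.30601849e+01])}
```

```bash
sed -i "s/d=json.load(open(f'{fn}.json')); return {k:np.array(v) for k,v in d.items()}/d={k:np.array(v) for k,v in json.load(open(f'{fn}.json')).items()}; d['rotation']=R.from_euler('xyz',d['rotation'],degrees=True).as_matrix(); return d/" h.py; python3 -c "
from h import *
print(load('side0')['rotation'])"
```

```text
[[ 6.00975731e-01 -6.96177389e-01  3.92638783e-01]
 [ 7.99267160e-01  5.23720264e-01 -2.94769557e-01]
 [-4.20986702e-04  4.90972635e-01  8.71174893e-01]]
```

View pics/top0.png

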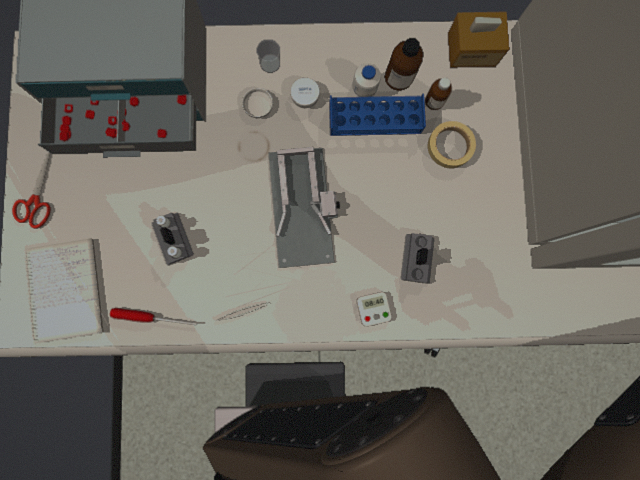

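View pics/side0.png

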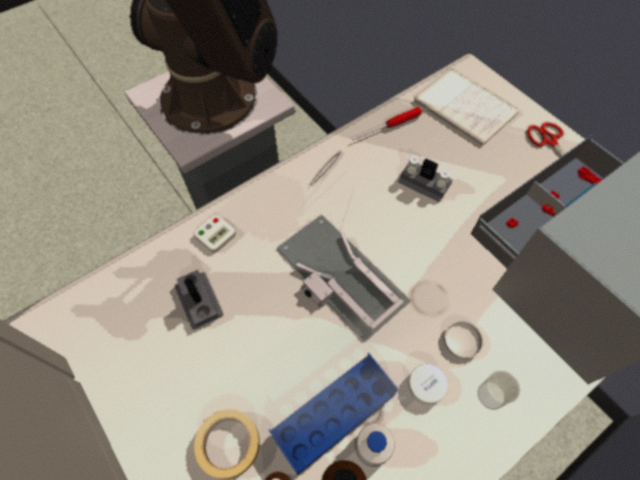

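The top view shows the loaded carrier, with its vial caps, at about (172,238). The dock runs from (305,265) up to (300,150), with its flare at the bottom and the catch at (328,203). The empty carrier is at (420,258). In the side view, the loaded carrier is at (427,175), the dock at (340,275) and the empty carrier at (197,300). Next I'll enlarge these areas.

```bash
python3 - <<'E'
import cv2
def crop(f,x,y,w,h,s,o):
    i=cv2.imread(f'pics/{f}.png')[y:y+h,x:x+w]
    i=cv2.convertScaleAbs(i,alpha=1.5,beta=10)
    i=cv2.resize(i,None,fx=s,fy=s,interpolation=cv2.INTER_CUBIC)
    for k in range(0,w,10): cv2.putText(i,str(x+k),(k*s,8),0,.3,(0,0,255)) if k%20==0 else 0; cv2.line(i,(k*s,10),(k*s,16),(0,0,255),1)
    for k in range(0,h,10): cv2.putText(i,str(y+k),(0,k*s+3),0,.3,(0,0,255)) if k%20==0 else 0; cv2.line(i,(20,k*s),(26,k*s),(0,0,255),1)
    cv2.imwrite(f'pics/{o}.png',i)
crop('top0',140,200,70,70,8,'c_tl')
crop('side0',390,145,75,65,8,'c_sl')
crop('top0',260,140,90,135,4,'c_td')
crop('side0',270,205,145,140,4,'c_sd')
E
```

```text
(no output)
```

View pics/c_tl.png

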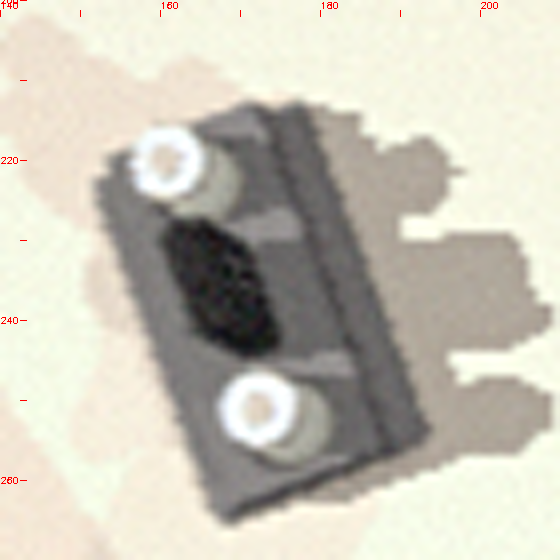

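View pics/c_sl.png

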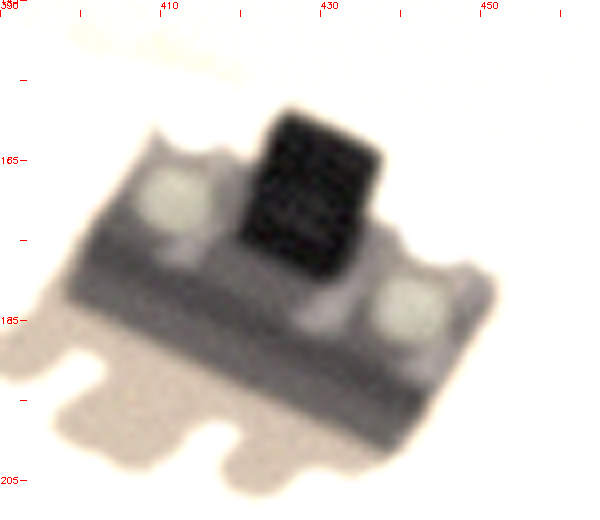

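View pics/c_td.png

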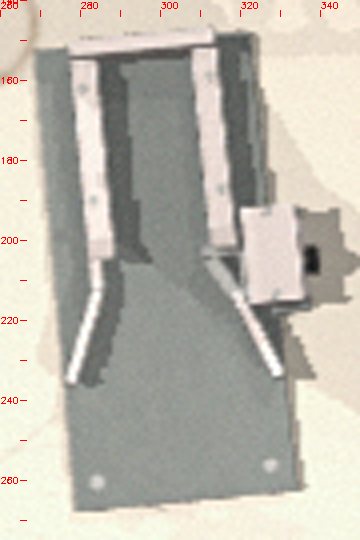

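View pics/c_sd.png

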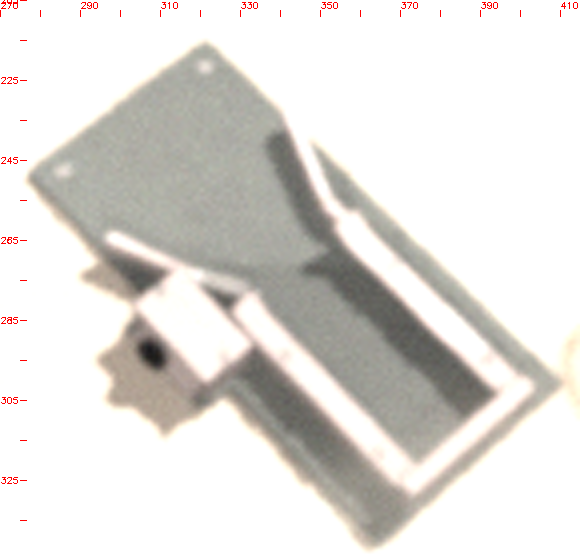

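```bash
python3 - <<'E'
from h import *
t,s=load('top0'),load('side0')
pts={'screwL':((284.2,260.3),(321,221.5)),'screwR':((327.2,256.2),(286,247.5)),'floorFL':((278.7,267.5),(321.5,215.5)),'floorFR':((335.5,262.2),(277,249.5)),'floorBL':((269,152.5),(410.5,300.5)),'floorBR':((323.2,148),(363,342)),
'carr NE(top 193.5,254)':((193.5,254),(398.5,182)),'c top-left2':((177.5,212.5),(439.4,201.9)),'c3':((152.5,223.1),(451.9,181.2)),'c4':((168.7,265.2),(409.4,161.2)),
}
for k,(a,b) in pts.items():
    p,e=tri(t,a,s,b); print(k,p.round(4),'gap',round(e,4))
E
python3 - <<'E'
import cv2
i=cv2.imread('pics/side0.png')[145:210,390:465]
i=cv2.resize(i,None,fx=8,fy=8,interpolation=cv2.INTER_CUBIC); i=cv2.convertScaleAbs(i,alpha=0.95);cv2.imwrite('pics/c_sl2.png',i)
E
```

```text
screwL [0.4655 0.0052 0.0038] gap 0.001
screwR [ 0.4727 -0.0903  0.0042] gap 0.0012
floorFL [ 0.4503  0.0179 -0.0035] gap 0.0009
floorFR [ 0.4605 -0.1073 -0.0041] gap 0.0047
floorBL [0.7137 0.0364 0.0029] gap 0.0015
floorBR [ 7.221e-01 -8.830e-02  5.000e-04] gap 0.0002
carr NE(top 193.5,254) [ 0.4843  0.2078 -0.0009] gap 0.0013
c top-left2 [ 0.5788  0.2442 -0.0007] gap 0.0001
c3 [0.556  0.3005 0.0038] gap 0.0032
c4 [0.4595 0.2608 0.0082] gap 0.0014
```

View pics/c_sl2.png

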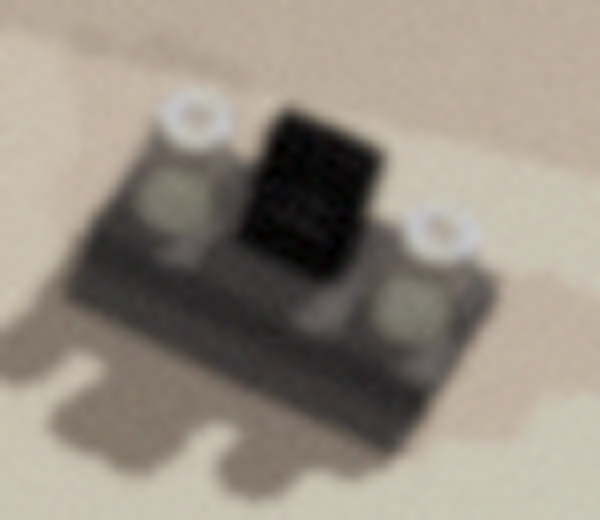

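```bash
cat > fit.py <<'E'
from h import *
from scipy.optimize import least_squares
def fit(obs,x0,extra=0):
    # obs: list of (cam,pix,fn(extra)->local pt)
    def pose(v): return R.from_euler('z',v[3]).as_matrix(),v[:3]
    def res(v):
        M,t=pose(v); return np.concatenate([(proj(c,M@np.array(f(v[4:]))+t)[0]-p) for c,p,f in obs])
    r=least_squares(res,x0,loss='soft_l1',f_scale=1.0); return r.x,r.fun.reshape(-1,2)
E
python3 - <<'E'
from fit import *
t,s=load('top0'),load('side0')
L=lambda *a:(lambda e:a)
car=[(t,(193.5,254),L(-.052,-.032,0)),(s,(398.5,182),L(-.052,-.032,0)),(t,(177.5,212.5),L(.052,-.032,.0)),(s,(439.4,201.9),L(.052,-.032,0)),
(t,(152.5,223.1),L(.052,.032,.008)),(s,(451.9,181.2),L(.052,.032,.0)),(t,(168.7,265.2),L(-.052,.032,.0)),
(t,(161,220.4),L(.036,0,.058)),(t,(172.2,251.1),L(-.036,0,.058)),(s,(414.6,159.5),L(-.036,0,.058)),(s,(445.2,173.8),L(.036,0,.058))]
v,r=fit(car,[.52,.25,0,.37]);print('carrier',v[:3].round(4),np.degrees(v[3]).round(2));print(r.round(1).tolist())
for a,b in (((161,220.4),(445.2,173.8)),((172.2,251.1),(414.6,159.5))): print(tri(t,a,s,b))
# dock; extras: halfwidth w, back xb, screw xs, ws
d=[(t,(278.7,267.5),lambda e:(-.14,e[0],0)),(t,(335.5,262.2),lambda e:(-.14,-e[0],0)),(t,(269,152.5),lambda e:(e[1],e[0],.006)),(t,(323.2,148),lambda e:(e[1],-e[0],.006)),
(s,(321.5,215.5),lambda e:(-.14,e[0],.006)),(s,(277,249.5),lambda e:(-.14,-e[0],0.006)),(s,(410.5,300.5),lambda e:(e[1],e[0],0)),(s,(363,342),lambda e:(e[1],-e[0],0)),
(t,(284.2,260.3),lambda e:(e[2],e[3],.006)),(t,(327.2,256.2),lambda e:(e[2],-e[3],.006)),(s,(321,221.5),lambda e:(e[2],e[3],.006)),(s,(286,247.5),lambda e:(e[2],-e[3],.006)),
(t,(284.2,155),lambda e:(.112,.027,e[4])),(t,(308.2,152.5),lambda e:(.112,-.027,e[4])),(t,(288,204),lambda e:(.008,.027,e[4])),(t,(312.8,202.5),lambda e:(.008,-.027,e[4]))]
v,r=fit(d,[.595,-.035,0,.07,.0625,.123,-.126,.048,.022]);print('dock',v[:3].round(4),np.degrees(v[3]).round(2),v[4:].round(4));print(r.round(1).tolist())
E
```

```text
carrier [ 0.5194  0.2548 -0.0021] 21.88
[[0.8, 0.4], [-1.4, 0.5], [0.0, -0.2], [0.2, 0.5], [-2.4, -0.4], [-0.3, 0.9], [-1.1, 0.4], [-0.9, -0.5], [-0.0, -0.6], [-0.6, -0.3], [-0.4, -0.8]]
(array([0.5529582 , 0.26826494, 0.0530087 ]), np.float64(0.0026935147444447074))
(array([0.48558612, 0.24275004, 0.05327563]), np.float64(0.0017939073399708416))
dock [ 0.5954 -0.034  -0.0036] 4.18 [ 0.0627  0.1222 -0.1267  0.0479  0.0057]
[[-0.4, -0.5], [-1.2, -0.4], [-0.7, 0.3], [-0.3, -0.1], [0.2, -1.3], [-1.3, -1.5], [-0.9, 0.6], [-0.0, 0.3], [0.2, -0.0], [0.1, 0.1], [-0.5, 0.6], [-0.6, 0.6], [0.1, 0.7], [-0.4, 1.1], [0.3, -3.8], [-0.7, -4.5]]
```

```bash
cat > mv.py <<'E'
# usage: mv.py cx cy cz cyaw  tx ty tz tyaw -> shift units
import sys,numpy as np
from scipy.spatial.transform import Rotation as R
a=list(map(float,sys.argv[1:9]))
M=R.from_euler('xyz',[180,0,a[3]],degrees=True).as_matrix()
d=M.T@(np.array(a[4:7])-a[:3]); tw=-((a[7]-a[3]+180)%360-180)
print('shift',(d/.1).round(4),'turn',round(tw/180,4),tw)
E
python3 mv.py .158 -.656 .227 -166.5 .5193 .255 .227 -166.5
python3 - <<'E'
from h import *
t=load('top0');s=load('side0')
from scipy.spatial.transform import Rotation as R
M=R.from_euler('z',4.18,degrees=True).as_matrix();o=np.array([.5954,-.034,-.003])
for p in ((-.075,.055,.02),(-.075,-.055,.02),(-.025,.035,.02),(.112,0,.025)): print(p,proj(t,M@p+o).round(1),proj(s,M@p+o).round(1))
E
python3 -m creep '[[-0.1,0.1,0,0,87],[-0.25,0.25,0,0,87],[-0.4,0.4,0,0,87],[-0.55,0.55,0,0,87],[-0.7,0.7,0,0,87],[-0.85,0.85,0,0,87],[-1,1,0,0,87],[-1,1,0,0,87]]'
```

```text
shift [-5.6399  8.0149  0.    ] turn -0.0 -0.0
(-0.075, 0.055, 0.02) [[278.8 236.7]] [[339.5 232.5]]
(-0.075, -0.055, 0.02) [[328.4 232.1]] [[298.4 263.8]]
(-0.025, 0.035, 0.02) [[285.8 213.7]] [[348.7 254.3]]
(0.112, 0, 0.025) [[295.9 152.1]] [[384.6 312.7]]
clock: 0.77
tool_pos: [0.2329, -0.5327, 0.2267]
orientation: [180.0, 0.0, -166.4]
force: [0.2, 0.3, 0.0]
opening: 0.087
```

```bash
python3 -m creep '[[-0.15,0.15,0,0,87],[-0.3,0.3,0,0,87],[-0.45,0.45,0,0,87],[-0.6,0.6,0,0,87],[-0.75,0.75,0,0,87],[-0.9,0.9,0,0,87],[-1,1,0,0,87],[-1,1,0,0,87]]' && python3 -m creep '[[-0.15,0.15,0,0,87],[-0.3,0.3,0,0,87],[-0.45,0.45,0,0,87],[-0.6,0.6,0,0,87],[-0.75,0.75,0,0,87],[-0.9,0.9,0,0,87],[-1,1,0,0,87],[-1,1,0,0,87]]' && python3 -m creep '[[-0.15,0.15,0,0,87],[-0.3,0.3,0,0,87],[-0.45,0.45,0,0,87],[-0.6,0.6,0,0,87],[-0.75,0.75,0,0,87],[-0.9,0.9,0,0,87],[-1,1,0,0,87],[-1,1,0,0,87]]' && python3 -m creep '[[-0.15,0.15,0,0,87],[-0.3,0.3,0,0,87],[-0.45,0.45,0,0,87],[-0.6,0.6,0,0,87],[-0.75,0.75,0,0,87],[-0.9,0.9,0,0,87],[-1,1,0,0,87],[-1,1,0,0,87]]'
```

```text
clock: 1.43
tool_pos: [0.3062, -0.4132, 0.2266]
orientation: [180.0, 0.0, -166.4]
force: [-0.3, 0.4, 0.1]
opening: 0.0869
clock: 2.1
tool_pos: [0.3801, -0.2933, 0.2266]
orientation: [180.0, 0.0, -166.4]
force: [-0.0, 0.0, -0.1]
opening: 0.0871
clock: 2.77
tool_pos: [0.4541, -0.1731, 0.2264]
orientation: [180.0, 0.0, -166.4]
force: [0.1, -0.2, -0.2]
opening: 0.0872
clock: 3.43
tool_pos: [0.528, -0.0526, 0.2262]
orientation: [-180.0, -0.0, -166.4]
force: [-0.3, -0.4, -0.4]
opening: 0.0871
```

```bash
python3 -m creep '[[-0.05,0.15,0,0,87],[-0.1,0.3,0,0,87],[-0.15,0.45,0,0,87],[-0.2,0.6,0,0,87],[-0.22,0.75,0,0,87],[-0.24,0.9,0,0,87],[-0.24,1,0,0,87],[-0.24,1,0,0,87]]' && python3 -m creep '[[-0.05,0.15,0,0,87],[-0.1,0.3,0,0,87],[-0.15,0.45,0,0,87],[-0.2,0.6,0,0,87],[-0.2,0.75,0,0,87],[-0.2,0.9,0,0,87],[-0.2,1,0,0,87],[-0.2,1,0,0,87]]'; python3 mv.py .158 -.656 .227 -166.5 .5193 .255 .14 -158.4
```

```text
clock: 4.1
tool_pos: [0.5266, 0.0499, 0.2265]
orientation: [180.0, -0.0, -166.4]
force: [-0.5, -0.6, 0.6]
opening: 0.0872
clock: 4.77
tool_pos: [0.5229, 0.1525, 0.2265]
orientation: [180.0, -0.0, -166.4]
force: [-0.0, 0.3, -0.4]
opening: 0.0871
shift [-5.6399  8.0149  0.87  ] turn -0.045 -8.099999999999994
```

```bash
python3 mv.py .5229 .1525 .227 -166.45 .5193 .255 .14 -158.4
```

```text
shift [-0.2052  1.0049  0.87  ] turn -0.0447 -8.049999999999983
```

```bash
python3 -m creep '[[-0.05,0.2,0.1,0,87],[-0.1,0.4,0.25,-0.015,87],[-0.15,0.6,0.45,-0.03,87],[-0.2,0.8,0.65,-0.045,87],[-0.205,0.95,0.8,-0.045,87],[-0.205,1,0.87,-0.045,87],[-0.205,1,0.87,-0.045,87],[-0.205,1,0.87,-0.045,87]]'
python3 - <<'E'
from h import *
snap('top','top1');snap('side','side1')
import cv2
a=cv2.imread('pics/top1.png')[140:300,90:290];b=cv2.imread('pics/side1.png')[80:240,330:530]
cv2.imwrite('pics/v1.png',np.hstack([cv2.resize(x,None,fx=2,fy=2,interpolation=cv2.INTER_CUBIC) for x in(a,b)]))
E
```

```text
clock: 5.43
tool_pos: [0.5198, 0.2528, 0.1397]
orientation: [-180.0, -0.0, -158.4]
force: [0.2, -0.3, 1.0]
opening: 0.087
```

View pics/v1.png

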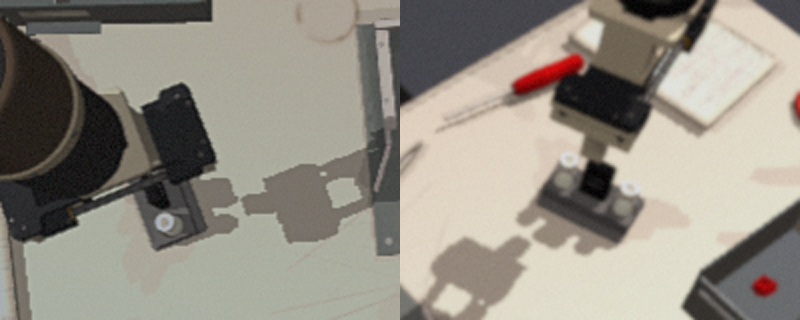

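Both views show the fingers straddling the handle: in the side half, the finger is at (597,145) above the handle at (598,178). I'll descend.

```bash
python3 -m creep '[[0,0.01,0.15,0,87],[0,0.02,0.3,0,87],[0,0.02,0.45,0,87],[0,0.02,0.6,0,87],[0,0.02,0.75,0,87],[0,0.02,0.9,0,87],[0,0.02,1,0,87],[0,0.02,1,0,87]]' && python3 -m creep '[[0,0,0.03,0,87],[0,0,0.03,0,60],[0,0,0.03,0,40],[0,0,0.03,0,20],[0,0,0.03,0,0],[0,0,0.03,0,0],[0,0,0.03,0,0],[0,0,0.03,0,0]]'
```

```text
clock: 6.2
tool_pos: [0.5185, 0.2541, 0.0385]
orientation: [-180.0, -0.1, -158.5]
force: [-0.7, -1.0, -0.3]
opening: 0.0868
clock: 6.87
tool_pos: [0.5189, 0.2554, 0.0367]
orientation: [180.0, 0.0, -158.4]
force: [-0.5, 0.1, -0.5]
opening: 0.0458
```

```bash
python3 -m creep '[[0,0,0,0,0],[0,0,0,0,0],[0,0,0,0,0],[0,0,0,0,0],[0,0,0,0,0],[0,0,0,0,0],[0,0,0,0,0],[0,0,0,0,0]]'
```

```text
clock: 7.53
tool_pos: [0.5189, 0.2551, 0.0365]
orientation: [-180.0, -0.0, -158.4]
force: [2.0, -0.8, 0.2]
opening: 0.014
```

```bash
python3 -m creep '[[0,0,-0.1,0,0],[0,0,-0.2,0,0],[0,0,-0.35,0,0],[0,0,-0.5,0,0],[0,0,-0.6,0,0],[0,-0.1,-0.65,0,0],[0,-0.2,-0.65,0,0],[0,-0.2,-0.65,0,0]]' ; python3 mv.py .5189 .2551 .0365 -158.4 .5086 -.0403 .1015 -158.4
python3 - <<'E'
from h import *
snap('side','side2');snap('top','top2')
a=cv2.imread('pics/top2.png')[140:300,90:290];b=cv2.imread('pics/side2.png')[80:240,330:530]
cv2.imwrite('pics/v2.png',np.hstack([cv2.resize(x,None,fx=2,fy=2,interpolation=cv2.INTER_CUBIC) for x in(a,b)]))
E
```

```text
clock: 8.2
tool_pos: [0.5264, 0.235, 0.1017]
orientation: [180.0, -0.0, -158.4]
force: [0.2, 1.0, -3.2]
opening: 0.014
shift [ 1.1832 -2.7086 -0.65  ] turn -0.0 -0.0
```

View pics/v2.png

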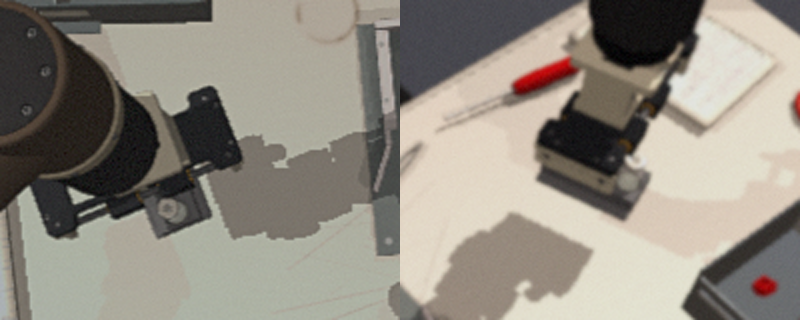

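The carrier is held and lifted level: weight 3.2 N, opening 14 mm. Next is the carry to the bay mouth.

```bash
python3 -m creep '[[0.06,-0.13,0,0,0],[0.12,-0.26,0,0,0],[0.18,-0.39,0,0,0],[0.24,-0.52,0,0,0],[0.3,-0.65,0,0,0],[0.36,-0.78,0,0,0],[0.4,-0.9,0,0,0],[0.4,-0.9,0,0,0]]' && python3 -m creep '[[0.06,-0.13,0,0,0],[0.12,-0.26,0,0,0],[0.18,-0.39,0,0.02,0],[0.24,-0.52,0,0.04,0],[0.3,-0.65,0,0.06,0],[0.36,-0.78,0,0.08,0],[0.4,-0.9,0,0.097,0],[0.4,-0.9,0,0.097,0]]'
```

```text
clock: 8.97
tool_pos: [0.5219, 0.1357, 0.1016]
orientation: [-180.0, -0.0, -158.5]
force: [1.0, -0.9, -3.0]
opening: 0.0137
clock: 9.63
tool_pos: [0.5176, 0.0375, 0.1015]
orientation: [-180.0, -0.0, -176.1]
force: [-0.5, 0.2, -2.2]
opening: 0.0137
```

```bash
python3 mv.py .5176 .0375 .1015 -175.9 .5086 -.0403 .0615 -175.8
```

```text
shift [ 0.1454 -0.7696  0.4   ] turn -0.0006 -0.09999999999999432
```

```bash
python3 -m creep '[[0.03,-0.15,0,0,0],[0.06,-0.3,0,0,0],[0.09,-0.45,0,0,0],[0.12,-0.6,0,0,0],[0.145,-0.77,0.05,0,0],[0.145,-0.77,0.2,0,0],[0.145,-0.77,0.3,0,0],[0.145,-0.77,0.35,0,0]]' && python3 -m creep '[[0,0,0.05,0,0],[0,0,0.05,0,0],[0,0,0.05,0,0],[0,0,0.05,0,0],[0,0,0.05,0,0],[0,0,0.05,0,0],[0,0,0.05,0,0],[0,0,0.05,0,0]]'
python3 - <<'E'
from h import *
snap('side','side3');snap('top','top3')
a=cv2.imread('pics/top3.png')[140:290,220:390];b=cv2.imread('pics/side3.png')[180:330,250:420]
cv2.imwrite('pics/v3t.png',cv2.resize(a,None,fx=4,fy=4,interpolation=cv2.INTER_CUBIC));cv2.imwrite('pics/v3s.png',cv2.resize(b,None,fx=4,fy=4,interpolation=cv2.INTER_CUBIC))
E
```

```text
clock: 10.3
tool_pos: [0.5084, -0.0383, 0.0652]
orientation: [-180.0, -0.1, -175.8]
force: [-0.4, 1.1, -3.4]
opening: 0.0138
clock: 10.97
tool_pos: [0.5094, -0.0379, 0.0618]
orientation: [180.0, 0.0, -175.8]
force: [-0.5, 0.7, -2.4]
opening: 0.0139
```

View pics/v3t.png

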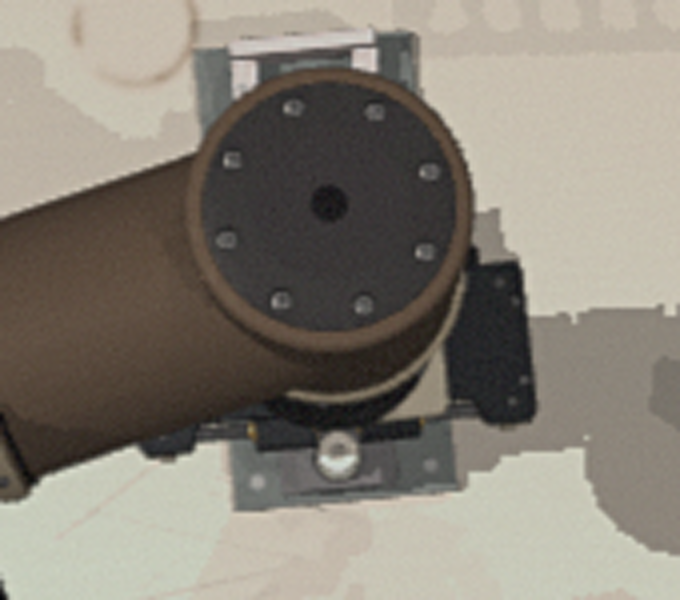

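View pics/v3s.png

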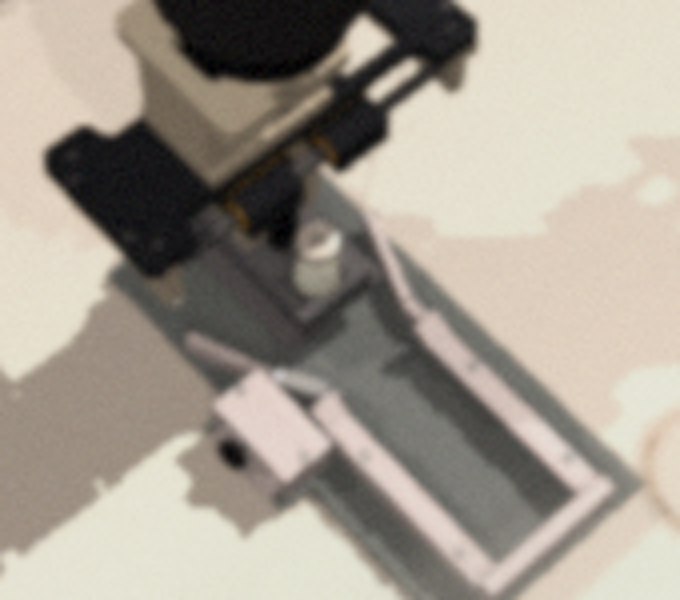

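```bash
python3 - <<'E'
from h import *
t=load('top3');s=load('side3')
M=R.from_euler('z',4.2,degrees=True).as_matrix();
o=np.array([.5094,-.0379,.0253-.003])
print(proj(s,M@[.036,0,.058]+o),'obs 330,240'); print(proj(t,M@[-.036,0,.058]+o),'obs 304.2,252.5')
p=onz(t,304.2,252.5,.0803);q=onz(s,330,240,.0803)
D=R.from_euler('z',4.18,degrees=True).as_matrix();do=np.array([.5954,-.034,0])
for x in(p,q):print(x,D.T@(x-do))
E
python3 mv.py .5094 -.0379 .0618 -175.8 .5086 -.0403 .0435 -175.8
```

```text
[[328.56673966 239.90164164]] obs 330,240
[[304.57690066 252.45349286]] obs 304.2,252.5
[ 0.47341527 -0.03974991  0.0803    ] [-0.12207936  0.00315686  0.0803    ]
[ 0.54710717 -0.03322189  0.0803    ] [-0.04810766  0.00429611  0.0803    ]
shift [ 0.0097 -0.0233  0.183 ] turn -0.0 -0.0
```

```bash
python3 -m creep '[[0,-0.02,0.02,0,0],[0,-0.029,0.05,0,0],[0,-0.029,0.08,0,0],[0,-0.029,0.11,0,0],[0,-0.029,0.14,0,0],[0,-0.029,0.17,0,0],[0,-0.029,0.18,0,0],[0,-0.029,0.18,0,0]]'
```

```text
clock: 11.73
tool_pos: [0.5092, -0.0409, 0.0431]
orientation: [-180.0, -0.0, -175.8]
force: [0.3, 0.1, -2.8]
opening: 0.014
```

```bash
python3 -m creep '[[-0.06,0,0,0,0],[-0.12,0,0,0,0],[-0.18,0,0,0,0],[-0.24,0,0,0,0],[-0.3,0,0,0,0],[-0.36,0,0,0,0],[-0.42,0,0,0,0],[-0.48,0,0,0,0]]'
```

```text
clock: 12.4
tool_pos: [0.5585, -0.0369, 0.0436]
orientation: [180.0, 0.0, -175.8]
force: [-1.0, 3.3, -1.6]
opening: 0.0139
```

```bash
python3 -m creep '[[-0.06,0,0,0,0],[-0.12,0,0,0,0],[-0.18,0,0,0,0],[-0.24,0,0,0,0],[-0.3,0,0,0,0],[-0.36,0,0,0,0],[-0.42,0,0,0,0],[-0.48,0,0,0,0]]'
python3 - <<'E'
from h import *
snap('side','side4')
b=cv2.imread('pics/side4.png')[180:350,260:430]
cv2.imwrite('pics/v4s.png',cv2.resize(b,None,fx=3.5,fy=3.5,interpolation=cv2.INTER_CUBIC))
E
```

```text
clock: 13.07
tool_pos: [0.6058, -0.0339, 0.0435]
orientation: [180.0, -0.0, -175.9]
force: [-1.2, 4.0, -2.0]
opening: 0.0136
```

View pics/v4s.png

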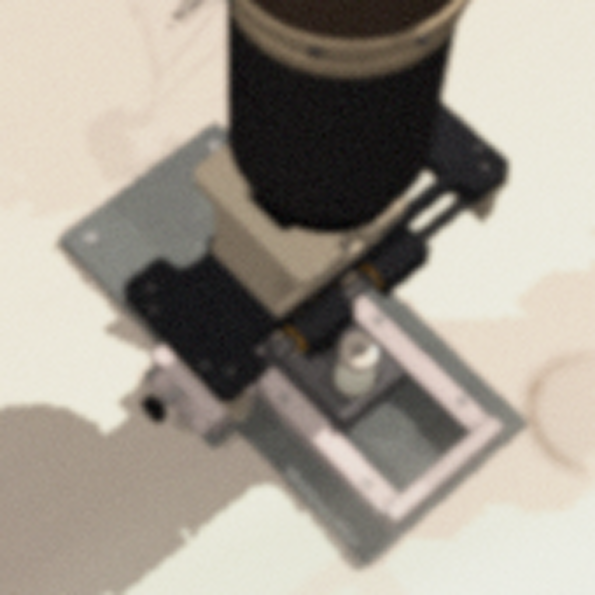

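The carrier is between the lips: its front vial is at crop (360,355) and its front edge at (350,425). The spring side force of 4 N shows the catch is pushed aside. I'll continue toward the stop.

```bash
python3 -m creep '[[-0.06,0,0,0,0],[-0.12,0,0,0,0],[-0.18,0,0,0,0],[-0.24,0,0,0,0],[-0.3,0,0,0,0],[-0.36,0,0,0,0],[-0.42,0,0,0,0],[-0.46,0,0,0,0]]'
```

```text
clock: 13.78
tool_pos: [0.6525, -0.031, 0.0438]
orientation: [-180.0, 0.0, -175.8]
force: [0.3, 0.1, -2.8]
opening: 0.0139
```

The side force fell from 4.0 to 0.1 N, so the catch has snapped out. The TCP is at dock x of about 57 mm. Next I lower 1 mm, open and rise.

```bash
python3 -m creep '[[0,0,0.006,0,0],[0,0,0.012,0,0],[0,0,0.012,0,0],[0,0,0.012,0,30],[0,0,0.012,0,50],[0,0,0.012,0,50],[0,0,0.012,0,50],[0,0,0.012,0,50]]' && python3 -m creep '[[0,0,0,0,50],[0,0,-0.05,0,50],[0,0,-0.15,0,50],[0,0,-0.3,0,50],[0,0,-0.5,0,50],[0,0,-0.7,0,50],[0,0,-0.9,0,50],[0,0,-1,0,50]]'
```

```text
clock: 14.45
tool_pos: [0.6511, -0.0306, 0.0425]
orientation: [-180.0, 0.0, -175.8]
force: [0.4, 0.6, -0.3]
opening: 0.0418
clock: 15.12
tool_pos: [0.6525, -0.0305, 0.1463]
orientation: [-180.0, 0.2, -175.8]
force: [1.7, 0.4, 0.3]
opening: 0.0499
```

Now I'll move clear toward +y/−x and look.

```bash
python3 -m creep '[[0.15,0,-0.1,0,50],[0.3,0,-0.2,0,50],[0.45,0.1,-0.3,0,50],[0.6,0.3,-0.4,0,50],[0.75,0.5,-0.5,0,50],[0.9,0.7,-0.5,0,50],[1,0.9,-0.5,0,50],[1,1,-0.5,0,50]]' && python3 -m creep '[[0.1,0.15,0,0,50],[0.2,0.3,0,0,50],[0.3,0.5,0,0,50],[0.3,0.7,0,0,50],[0.3,0.9,0,0,50],[0.3,1,0,0,50],[0.3,1,0,0,50],[0.3,1,0,0,50]]'
python3 - <<'E'
from h import *
snap('side','side5');snap('top','top5')
a=cv2.imread('pics/top5.png')[130:290,240:400];b=cv2.imread('pics/side5.png')[200:350,260:420]
cv2.imwrite('pics/v5t.png',cv2.resize(a,None,fx=3.7,fy=3.7,interpolation=cv2.INTER_CUBIC));cv2.imwrite('pics/v5s.png',cv2.resize(b,None,fx=4,fy=4,interpolation=cv2.INTER_CUBIC))
E
```

```text
clock: 15.78
tool_pos: [0.5425, 0.0633, 0.1933]
orientation: [179.9, 0.1, -175.8]
force: [0.0, 0.0, -0.2]
opening: 0.0496
clock: 16.45
tool_pos: [0.5071, 0.1596, 0.1922]
orientation: [-180.0, -0.0, -175.8]
force: [0.4, -0.7, -0.4]
opening: 0.0499
```

View pics/v5s.png

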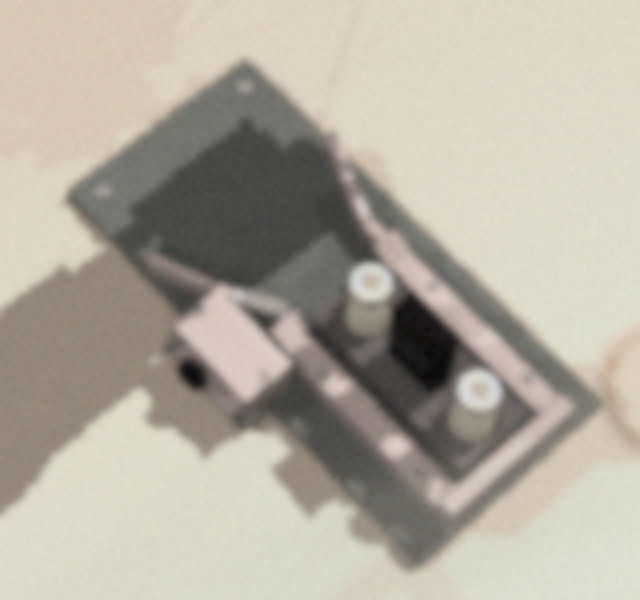

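View pics/top5.png

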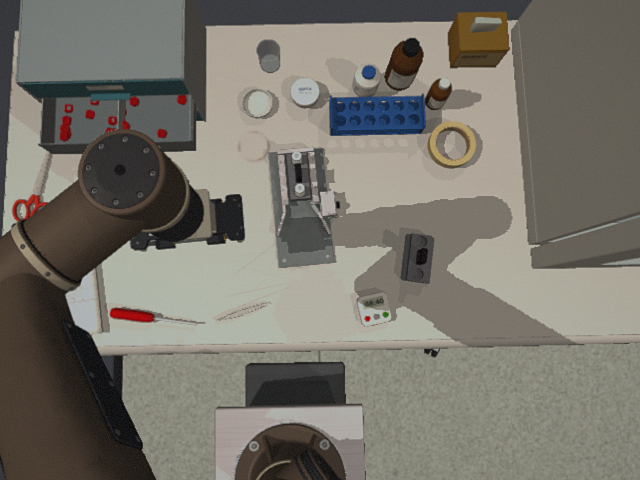

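View pics/v5t.png

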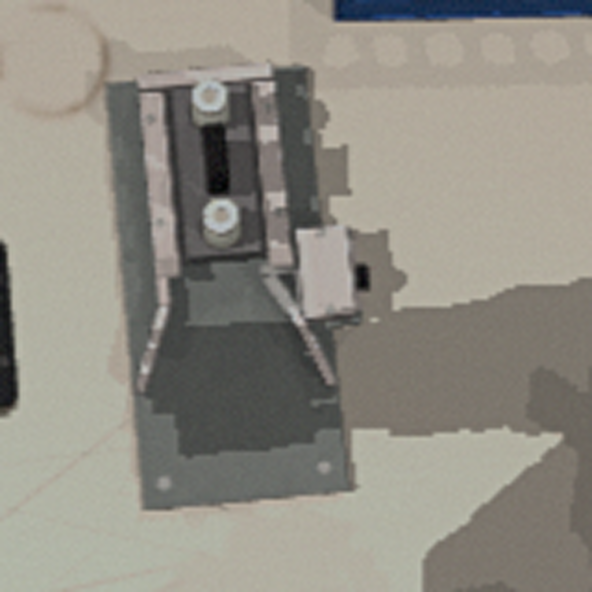

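```bash
python3 - <<'E'
from h import *
t=load('top5');s=load('side5')
D=R.from_euler('z',4.18,degrees=True).as_matrix();do=np.array([.5954,-.034,-.003])
P=[]
for a,b in(((296.5,156.2),(379.8,297.8)),((299.7,188.4),(352.8,270.5))):
    p,e=tri(t,a,s,b);l=D.T@(p-do);P.append(l);print(l.round(4),round(e,4))
print('mid',(P[0]+P[1])/2,'yaw',np.degrees(np.arctan2(*(P[0]-P[1])[1::-1])))
E
```

```text
[0.0925 0.0006 0.0605] 0.0015
[0.0201 0.0003 0.0621] 0.0017
mid [0.05631422 0.00045396 0.06128268] yaw 0.17759482095250764
```

The carrier measures x 56 mm, y 0.5 mm and yaw 0.2° in the bay. The catch's black knob is back at its original pixel: top (338,205), side (308,293.5). The empty carrier is still at (420,258). The job is ready to hand in.

```bash
python3 -c "
from plant import workorder,ctrl
print(workorder.close_job()); print(ctrl.get_obs()['clock'])"
```

```text
the job is handed in; nothing more can be done
None
the job is handed in; nothing more can be done
```

The carrier with the two vials is in the bay, let go, with the catch back out behind it. I handed the job in at about 16.5 s of the 46 s allowed; no verdict is reported.

I gripped it by the handle, set it down at the flared end and slid it under the lips.

**Carrier position:** the final two-view check puts its origin at about x = 56 mm, y = 0.5 mm and yaw 0.2° in the dock frame. That is about 4 mm short of the stop but within the 48–65 mm allowed.

**Catch:** the side force rose to about 4 N during the slide and fell to about 0 at the end. The catch's knob was then at its original pixels in both views.

**Empty carrier:** it appears unmoved in the top view.

**Disagreement:** measured heights came out about 2–5 mm low throughout, for example vial tops at 53 mm against the stated 58. I took this as camera calibration error and relied on robot heights and contact forces. The carrier's seated height was not measured any more precisely than that.

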